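# Hold a station battery pack against its sprung contacts while the pin is refitted

## Robot

A 6-joint arm with a two-finger parallel gripper is mounted at the origin on the work surface. World frame = base frame: x ahead of the robot, y to its left, z up, the work surface at z = 0. Lengths are in mm, angles in rad, forces in N, time in s.
With the tool pointing down it reaches from about 275 to 1000 mm from the base axis. Payload 8.4 kg.
Tool frame: the origin (TCP) lies midway between the tips of the shut fingers; the grasp point (between the pads) lies 19 mm behind it; z points along the fingers, y is the direction in which the jaws open and shut (so a half turn about z gives the same grasp; the last joint's range is limited). The gripper opens to 85 mm and grips with 20 to 120 N. Pads are 22 mm wide; open, the fingers measure 114 mm over their backs; the gripper's body (76 mm by 85 mm) begins 54 mm behind the grasp point. The pads swing forward as they close: fully open they stand 13 mm farther back than shut.
Start: joints at [-1.198, 0.353, 1.633, -0, 1.155, -0.002], TCP at [228.803, -581.616, 231.281] pointing down, gripper open.
Joint ranges: [-2.63, 2.63], [-0.92, 2.1], [0.06, 2.66], [-1.3, 4.44], [0, 2.69], [-3.02, 3.02]. Speed limits (rad/s): [2.22, 2.22, 2.79, 3.14, 3.14, 3.14].

## Interface

Orientations are given as [roll, pitch, yaw] about the fixed x, y, z axes, in that order (R = Rz(yaw) Ry(pitch) Rx(roll)).
In Python, from rig import r gives the robot as it stands. The module is installed in compiled form; this text tells all that it offers.
- The arm moves only by the tool drive_tool, never from a script. Its argument "moves" is a list of rows, each a list of 3 entries, a list of its own where there are three numbers: the closure, from 0 (fully open) to 1 (shut), then the shift along the tool's x, y, z in cm, then the turn about the tool's z in degrees. In form: [[claw, [dx, dy, dz], roll], ...]. A call has 1 to 12 rows; each row is the pose to reach, as a shift and turn from the pose measured when the call began, along the tool's axes at that moment; what a row does not reach only later rows make up. A row lasts 1/8 s, in which the tool goes at most 62.5 mm and 10.7 degrees, less where a joint would pass 70% of its speed; a pose out of reach is approached as far as the arm can. A call with a gripper value outside its range is refused whole. The fingers move at their own pace and stop on an object; "grip_force" is the grip in N (left out, the last holds). Time passes only in rows, so rows that repeat a pose let the fingers close. It gives the time, the measured TCP pose, the force and the opening at its end, in the units of the state.
- r.sense(): the state, without advancing time (a new reading comes with each control period).
- r.grab_frame(name): name is "scene" or "top" or "wrist"; returns a dict with "color" (420x560x3 uint8, red, green, blue), "fx", "fy", "cx", "cy" (pixels), "pose" (4x4, takes a point from camera to world coordinates); the wrist camera has in their place "hand_eye" (4x4, takes a point from camera to tool coordinates, whose origin is the TCP and whose axes are the flange's). Camera axes: x right, y up, looking along -z (the intrinsics and any distortion apply to the point x, -y, -z); pixel columns grow to the right and rows downward; lengths in mm; the calibration is good to about 2 mm. A picture is of the moment at which its call begins: read the wrist's pose just before it. There is no depth.
- r.sign_off(): hands the job in, once; it reports no verdict.
Trained networks look in the newest picture that a camera, given by its name, has taken for a name from the list of things; names that differ only in an ending like _2 or _b are one class to them, and where a whole thing is asked for, a point or a joint stands for the part that bears it (a point fixed in the world has none). Each returns a list of dicts, best first, with "score" (0 to 1); they miss things now and then, are a little off and sometimes report something else, mostly with a low value. They report only what shows in the picture. A call takes as long as a camera call.
- r.outline_of(thing, camera): "mask" (420x560 bool, what is visible of it) and "at" ([column, row] in pixels, amid what is visible of it).
- r.spot_point(thing, camera): "at" ([column, row] in pixels: a listed point, or the origin of a listed thing).
The state is a dict: "clock": time; "qpos": joint angles; "qvel": joint speeds; "joint_efforts": joint torques, N m; "eef_pos": TCP position; "tcp_rot": TCP orientation; "contact_force": force on the tool from outside, world axes, zero at the start; "wrist_torque": the same for the moment, N m; "opening": opening from 0.0 (shut) to 1.0 (fully open).
Only numpy, scipy, OpenCV 4.12 (cv2) and the standard library are available. Lean on these libraries where they do the work, as an engineer would, in place of code of your own. Each camera call takes 0.05 s, during which the arm holds its last target.

## Task

Load the battery pack into its tray for me: draw the retaining pin up out of its bore at the mouth of the tray and stand it in the open notch at the end of the same bar, then lay the pack in the tray and slide it, contact end first, under the lip against the two sprung contacts. Keep pushing it against them with a steady 13 N or so, enough that the bore is clear behind the pack for the pin and its collar, but never run a contact in to its stop. Finish while still holding it pressed there with the gripper, your fingers clear of the bore and the space above it, so that I can refit the pin, and leave the other things on the bench where they are.

Things in the scene. Friction and masses are not known exactly. Their poses are not given: they have to be found in the camera images.
- tray: Bare aluminium battery tray screwed to the bench. Origin on the bench directly under the pin bore; x runs along the tray from its mouth (near the robot) to the contacts, y to the left, z up. A cross bar (32 mm in x, y -35 to +72 mm, z 12 to 24 mm) stands at the mouth with bore and notch; behind it come floor, rails, contacts and lip (see the points)
- bore (a point): Centre of the pin bore's mouth on top of the cross bar (tray x = y = 0, z = 24 mm): 9.5 mm in diameter, right through the 12 mm bar, open underneath
- notch (a point): Where the pin is to stand: on top of the bar (z = 24 mm), 54 mm to tray +y of the bore. The notch is 13 mm wide, centred on x = 0, cut right through, open to tray +y at y = 72 mm, its blind end at y = 46 mm. The pin may stand up to 3 mm nearer the bore or 13 mm farther out than this point
- seat (a point): Point on the tray floor (z = 24 mm, level with the bar) under the middle of a well-pressed pack: tray x = 71.5 mm, y = 0. Side rails with inner faces at y = +-29 mm run from x = 27 to 165 mm, 12 mm above the floor, topped by lips that flare out to z = 42 mm, y = +-36 mm. Open above from the bar to the lip
- lip (a point): Middle of the hold-down lip's rear edge, underside: tray x = 113 mm, z = 93 mm (7 mm above the pack), lip 4 mm thick, 66 mm wide. It sits on a black contact block with its face at x = 133 mm. Lay the pack in with its nose short of this edge, then slide it on under the lip, 10 to 25 mm, to the contacts
- pin: Steel retaining pin, 60 g, upright, loose in the bore, collar resting on the bar. Origin on its axis under the collar, z up. Below: spigot, 8 mm diameter, 20 mm long, small chamfer. Above: collar, 26 mm diameter, 4 mm thick, then a knurled round grip, 18 mm diameter, up to z = 36 mm. Free once drawn 20 mm. Parked, it stands in the notch on its collar, spigot down, let go
- pack: Battery pack, grey box 110 x 54 x 62 mm (x, y, z), about 0.5 kg, black cap and two brass discs at its +x end (nose). Origin at the centre of its underside, z up. Starts flat on the bench left or right of the tray, nose within 30 degrees of the tray's x. Grip it across the 54 mm, fingertips well above the rails. In the tray its origin is at z = 24 mm, with 2 mm of play on each side
- pack_nose (a point): Centre line of the pack's nose face, 34 mm above its underside, level with the contacts
- pack_tail (a point): Centre line of the pack's tail face, 34 mm above its underside. The pin and its collar can be refitted when this face is over 13 mm past the bore's axis along tray x: the contacts are then pushed in 2 mm or more
- contact_left: Left (tray +y) sprung contact, round-nosed brass plunger, 10 mm diameter, at tray y = +14 mm, z = 58 mm. Origin at its tip: tray x = 121 mm when free; it slides along tray +x by 10 mm to its stop (tip at x = 131 mm). Each contact pushes back with 1.5 N plus 0.9 N per mm of travel: 5.5 mm on both (tips at x = 126.5 mm) is about 13 N in all
- contact_right: The same on the right, at tray y = -14 mm
- tuner: Bystander: small black antenna tuner with a grey front, 120 x 90 x 38 mm, beside the tray on the side where the pack is not; origin at the centre of its underside
- fist_mic: Bystander: black hand microphone lying on its back, 95 x 62 x 35 mm; origin at the centre of its underside
- dummy_load: Bystander: finned aluminium cylinder standing upright, 60 mm in diameter, 94 mm high; origin at the centre of its underside
- screwdriver_a: Bystander: longer screwdriver lying flat, 170 mm, handle 26 mm thick; origin at mid length on the bench, x towards the tip
- screwdriver_b: Bystander: shorter screwdriver lying flat, 150 mm, handle 26 mm thick; origin at mid length on the bench, x towards the tip
- tape_roll: Bystander: roll of black tape lying flat, 72 mm in diameter, 19 mm high; origin at the centre of its underside
- fuse_box: Bystander: small carton, 85 x 55 x 30 mm; origin at the centre of its underside

How it is judged:
By the outcome, as a careful person would: the job done as asked, in the order asked, and still so for the second after the job is handed in, while the arm keeps its last pose, push and grip.
It also fails if it takes over 58 s, if anything falls off the work surface, if the arm or the gripper's body presses on something with over 40 N, if the wrist force passes 120 N, or if a joint passes its speed limit or range.

## Working session

There is one attempt and no reset: what is moved stays moved. The work goes in short steps, Python scripts to look and compute and a tool call to move; the robot and the scene stay as the last step left them, time stands still between calls to the robot, and variables do not carry over. Pictures are saved under pics/ and viewed, and the job is handed in when it is done.

Besides the shell and the picture viewer there is one more tool, called after "Call:" as name([rows], argument=value, ...), one row to a line, values as JSON. drive_tool: Moves the arm, as the interface text tells. Its arguments: {"type":"object","properties":{"moves":{"type":"array"},"grip_force":{"type":"number"}},"required":["moves"]}

```bash
ls; mkdir -p pics
python3 - <<'E'
from rig import r
import cv2
s=r.sense(); print(s)
for n in ["scene","top","wrist"]:
    f=r.grab_frame(n); cv2.imwrite(f"pics/{n}0.png",f["color"][:,:,::-1])
    print(n,f["fx"],f["fy"],f["cx"],f["cy"],{k:v for k,v in f.items() if k not in("color","fx","fy","cx","cy")})
    for t in ["tray","bore","notch","seat","lip","pin","pack","pack_nose","pack_tail","contact_left","contact_right"]:
        o=r.spot_point(t,n); print(t,[(x["at"],round(x["score"],2)) for x in o[:2]])
E
```

```text
pics
{'clock': 0.0, 'qpos': array([-1.19840953e+00,  3.53637751e-01,  1.63414924e+00,  2.96401758e-05,
        1.15519099e+00, -2.38688454e-03]), 'qvel': array([-0.00053845, -0.00148687, -0.00113621,  0.00097931, -0.00127602,
        0.00055305]), 'joint_efforts': array([-4.66034253e-04, -6.05245256e+01, -3.42071700e+01,  2.68097519e-04,
        9.32007737e-03, -6.15870661e-06]), 'eef_pos': array([ 228.62982069, -581.16422088,  230.56170765]), 'tcp_rot': array([-3.14020740e+00, -3.04068995e-05,  3.74761676e-01]), 'contact_force': array([ 0.4401981 , -0.85057079, -0.01339465]), 'wrist_torque': array([ 0.07199952, -0.01706798,  0.00846277]), 'opening': 1.0010638466454846}
scene 468.104091293217 468.104091293217 284.72627855299 208.1872243566096 {'pose': array([[ 7.19642080e-01, -4.77938300e-01,  5.03676740e-01,
         1.13523442e+03],
       [ 6.94231090e-01,  5.08420949e-01, -5.09461806e-01,
        -6.21336845e+02],
       [-1.25884965e-02,  7.16298206e-01,  6.97680737e-01,
         9.72393774e+02],
       [ 0.00000000e+00,  0.00000000e+00,  0.00000000e+00,
         1.00000000e+00]
[... 1068 characters left out ...]
 174.7], 0.85), ([316.4, 134.8], 0.58)]
pack_tail [([370.2, 210.6], 0.93), ([244.5, 174.6], 0.49)]
contact_left []
contact_right []
wrist 312.99860485410926 312.99860485410926 281.385668373309 215.10021532276212 {'hand_eye': array([[ 7.34015535e-04,  9.63138371e-01,  2.69005465e-01,
         6.95331612e+01],
       [ 9.99998928e-01, -3.66239986e-04, -1.41735026e-03,
         7.19770741e-01],
       [-1.26658386e-03,  2.69006217e-01, -9.63137607e-01,
        -1.42062549e+02],
       [ 0.00000000e+00,  0.00000000e+00,  0.00000000e+00,
         1.00000000e+00]])}
tray []
bore []
notch []
seat []
lip []
pin []
pack []
pack_nose []
pack_tail [([91.4, 69.2], 0.74)]
contact_left []
contact_right []
```

View pics/scene0.png

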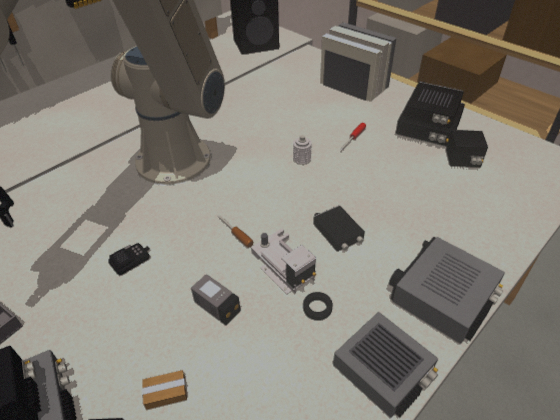

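View pics/top0.png

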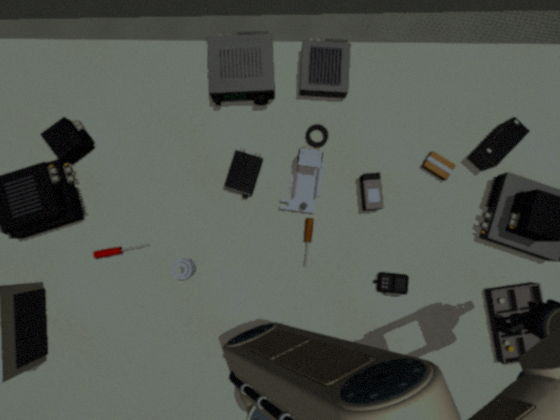

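View pics/wrist0.png

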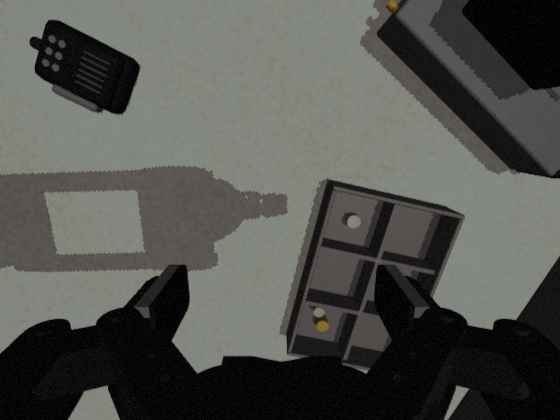

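The top picture shows the tray bar at about (300,207) with the pin in it at about (302,206), and its open notch on the left. The contact block is at (311,158). The pack is at (371,190) to the right, an orange screwdriver is just behind the bar, and the tuner is on the left.

```bash
cat > h.py <<'E'
from rig import r
import numpy as np, cv2
from scipy.spatial.transform import Rotation as R
def tool():
    s=r.sense(); T=np.eye(4); T[:3,:3]=R.from_euler('xyz',s["tcp_rot"]).as_matrix(); T[:3,3]=s["eef_pos"]; return T
def grab(n,save=None):
    T=tool(); f=r.grab_frame(n)
    f["P"]=f["pose"] if "pose" in f else T@f["hand_eye"]
    if save: cv2.imwrite(f"pics/{save}.png",f["color"][:,:,::-1])
    return f
def ray(f,at):
    d=np.array([(at[0]-f["cx"])/f["fx"],-(at[1]-f["cy"])/f["fy"],-1.]); P=f["P"]
    return P[:3,3],P[:3,:3]@d
def toz(f,at,z):
    o,d=ray(f,at); return o+d*(z-o[2])/d[2]
def proj(f,p):
    P=f["P"]; c=P[:3,:3].T@(np.asarray(p,float)-P[:3,3]); return np.array([f["cx"]+f["fx"]*c[0]/-c[2], f["cy"]-f["fy"]*c[1]/-c[2]])
ZS=dict(tray=0,bore=24,notch=24,seat=24,lip=93,pin=24,pack=0,pack_nose=34,pack_tail=34,contact_left=58,contact_right=58)
def spots(f,n,names=None,zs=ZS):
    out={}
    for t in names or ZS:
        for x in r.spot_point(t,n)[:2]:
            p=toz(f,x["at"],zs[t]); print(n,t,np.round(x["at"],1),round(x["score"],2),np.round(p,1)); out.setdefault(t,p)
    return out
E
python3 - <<'E'
from h import *
for n in ["top","scene"]:
    f=grab(n); spots(f,n)
    c=f["color"][:,:,::-1]
    cv2.imwrite(f"pics/{n}z.png",cv2.resize(c[120:260,220:400] if n=="top" else c[200:340,170:350],None,fx=4.4,fy=4.2,interpolation=cv2.INTER_CUBIC))
E
```

```text
top tray [301.3 202.5] 0.82 [517.  -62.5   0. ]
top bore [300.9 209.6] 0.97 [492.8 -60.3  24. ]
top notch [284.4 201.5] 0.72 [517.5  -9.   24. ]
top seat [304.7 183.8] 0.85 [573.4 -71.6  24. ]
top lip [309.6 163.6] 0.64 [624.1 -82.   93. ]
top pack [366.8 193. ] 0.69 [ 549.2 -269.6    0. ]
top pack [245.1 173.7] 0.45 [607.1 116.5   0. ]
top pack_nose [371.1 176.3] 0.87 [ 597.3 -276.2   34. ]
top pack_tail [370.5 210.3] 0.93 [ 491.9 -273.5   34. ]
top contact_right [307.4 241.7] 0.62 [394.1 -78.7  58. ]
top contact_right [300.8 206.6] 0.23 [499.3 -58.4  58. ]
scene tray [265.5 248.4] 0.81 [504.4 -60.9   0. ]
scene tray [264.7 241.2] 0.18 [484. -44.   0.]
scene bore [266.5 241.6] 0.57 [504.6 -55.9  24. ]
scene notch [283.5 236. ] 0.56 [523.9  -9.6  24. ]
scene seat [279.9 261.2] 0.56 [578.7 -79.7  24. ]
scene lip [290.2 255. ] 0.86 [623.8 -87.9  93. ]
scene pin [166.  391.2] 0.62 [ 649.3 -490.3   24. ]
scene pin [267.9 240.4] 0.4 [504.3 -50.3  24. ]
scene pack [218.3 305.2] 0.94 [ 551.6 -269.4    0. ]
scene pack_nose [232.5 314.5] 0.96 [ 615.8 -275.5   34. ]
scene pack_nose [352.7 141.3] 0.4 [400.6 451.8  34. ]
scene pack_tail [198.1 289.3] 0.65 [ 500.8 -285.9   34. ]
scene contact_left [264.5 248.7] 0.71 [540.9 -96.8  58. ]
```

View pics/topz.png

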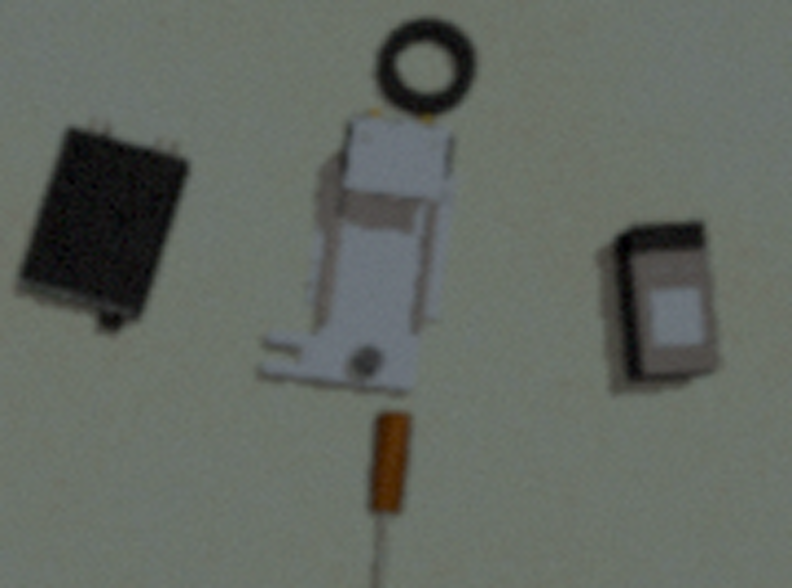

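View pics/scenez.png

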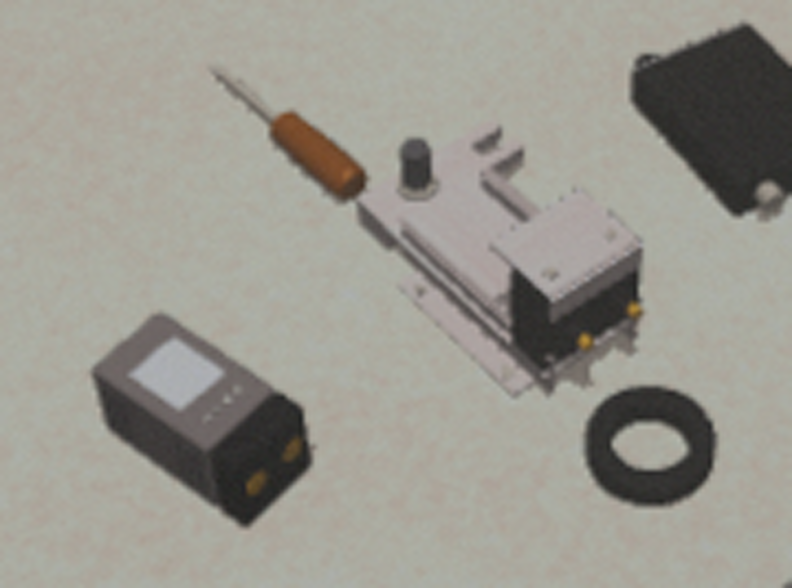

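```bash
cat >> h.py <<'E'
def plan(p,yaw,T=None):
    T=tool() if T is None else T
    d=T[:3,:3].T@(np.asarray(p,float)-T[:3,3])/10
    y0=R.from_matrix(T[:3,:3]).as_euler('xyz')[2]
    t=-np.degrees((yaw-y0+np.pi)%(2*np.pi)-np.pi)
    print("plan cm",np.round(d,2),"turn",round(t,1))
E
python3 -c "
from h import *
plan([545,-68,200],-.19)"
```

```text
plan cm [ 48.23 -36.22   3.13] turn 32.4
```

Call:
drive_tool([
  [0,[48.2,-36.2,3.1],32.4],
  [0,[48.2,-36.2,3.1],32.4],
  [0,[48.2,-36.2,3.1],32.4],
  [0,[48.2,-36.2,3.1],32.4],
  [0,[48.2,-36.2,3.1],32.4],
  [0,[48.2,-36.2,3.1],32.4],
  [0,[48.2,-36.2,3.1],32.4],
  [0,[48.2,-36.2,3.1],32.4],
  [0,[48.2,-36.2,3.1],32.4],
  [0,[48.2,-36.2,3.1],32.4],
  [0,[48.2,-36.2,3.1],32.4],
  [0,[48.2,-36.2,3.1],32.4],
])

```text
clock: 4.5
eef_pos: [544.5, -68.4, 200.1]
tcp_rot: [3.141, 0.001, -0.19]
contact_force: [-0.0, -0.2, 0.1]
opening: 1.005
```

Run:
```python
from h import *
print(r.sense()["eef_pos"],r.sense()["tcp_rot"],r.sense()["qvel"])
f=grab("wrist","w1"); spots(f,"wrist",["bore","notch","seat","lip","pin","contact_left","contact_right","pack","pack_nose","pack_tail"])
```

```text
[544.45863571 -68.43236672 200.1471079 ] [ 3.14119979e+00  5.65681141e-04 -1.89914897e-01] [-2.29585159e-02 -9.24654987e-03  6.87846002e-03 -1.01827158e-03
  1.75792807e-03  2.02702676e-05]
wrist bore [288.3 229.4] 0.78 [508.7 -69.4  24. ]
wrist notch [237.9 235.2] 0.68 [512.5 -15.   24. ]
wrist seat [282.5 164.1] 0.85 [578.  -76.3  24. ]
wrist lip [280.3 116.6] 0.89 [621.1 -82.5  93. ]
wrist pin [283.6 230.4] 0.65 [508.5 -64.3  24. ]
wrist pack [469.5 148.7] 0.84 [ 553.7 -275.9    0. ]
wrist pack_nose [482.   90.6] 0.89 [ 610.5 -269.4   34. ]
wrist pack_tail [496.9 204.3] 0.73 [ 498.5 -282.2   34. ]
wrist pack_tail [468.9 147.6] 0.41 [ 560.8 -256.    34. ]
```

View pics/w1.png

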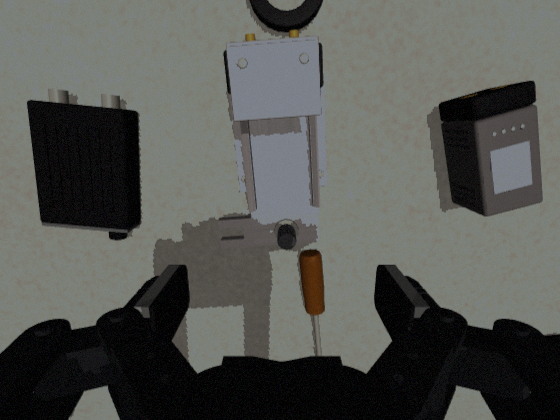

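Run:
```python
import cv2
im=cv2.imread("pics/w1.png")
cv2.imwrite("pics/w1z.png",cv2.resize(im[110:260,200:350],None,fx=4,fy=4,interpolation=cv2.INTER_CUBIC))
cv2.imwrite("pics/w1p.png",cv2.resize(im[70:220,420:570],None,fx=4,fy=4,interpolation=cv2.INTER_CUBIC))
```

```text
(no output)
```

View pics/w1z.png

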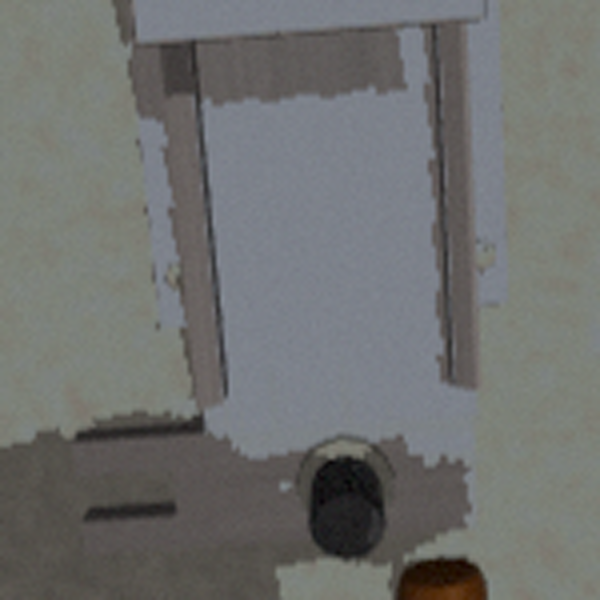

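View pics/w1p.png

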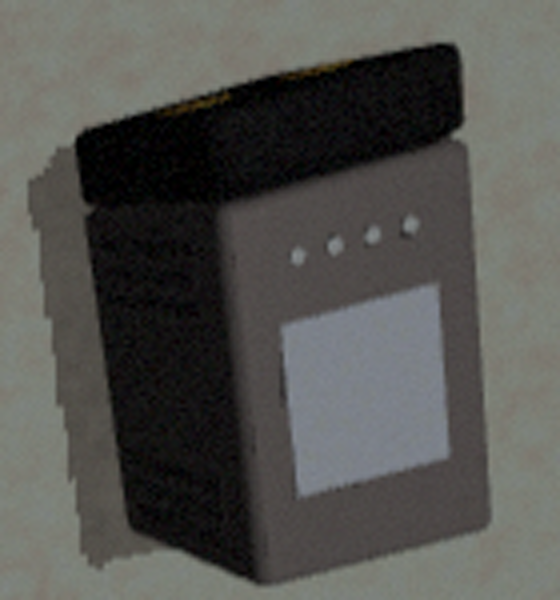

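```bash
cat >> h.py <<'E'
from scipy.optimize import least_squares
def se2(q,m):
    m=np.asarray(m,float); c,s=np.cos(q[2]),np.sin(q[2])
    return np.array([q[0]+c*m[0]-s*m[1],q[1]+s*m[0]+c*m[1],m[2]])
def fit(f,pts,q0,z=0):
    fun=lambda q: np.concatenate([proj(f,se2(q,m)+[0,0,z])-np.array(p) for m,p in pts])
    s=least_squares(fun,q0,loss='soft_l1'); print("fit",np.round(s.x,3)); print(np.round(fun(s.x).reshape(-1,2),1).tolist()); return s.x
E
python3 - <<'E'
from h import *
f=grab("wrist")
z=lambda a,b:(200+a/4,110+b/4)
pts=[((0,0,60),z(347,523)),((113,-33,97),z(486,18)),((113,33,97),z(136,44)),((27,29,24),z(226,394)),((27,-29,24),z(448,382)),((-6.5,46,24),z(176,514))]
q=fit(f,pts,[503,-62,-.19])
fit(f,pts[1:5],[503,-62,-.19])
z=lambda a,b:(420+a/4,70+b/4)
p=fit(f,[((-55,-27,62),z(490,530)),((-55,27,62),z(262,584)),((-55,27,0),z(130,533)),((55,-27,62),z(462,48))],[550,-275,0])
# overlay
im=f["color"][:,:,::-1].copy()
def poly(q,ps,c):
    cv2.polylines(im,[np.int32(np.round([proj(f,se2(q,m))*16 for m in ps]))],True,c,1,cv2.LINE_AA,4)
poly(q,[(-16,-35,24),(-16,72,24),(16,72,24),(16,-35,24)],(0,0,255))
poly(q,[(-6.5,46,24),(-6.5,72,24),(6.5,72,24),(6.5,46,24)],(0,0,255))
poly(q,[(27,-29,24),(27,29,24),(113,29,24),(113,-29,24)],(0,255,0))
poly(q,[(113,-33,97),(113,33,97),(165,33,97),(165,-33,97)],(255,0,0))
a=np.linspace(0,6.28,30); poly(q,[(9*np.cos(t),9*np.sin(t),60) for t in a],(0,255,255))
poly(q,[(13*np.cos(t),13*np.sin(t),28) for t in a],(0,255,255))
for h in(0,62): poly(p,[(55,27,h),(55,-27,h),(-55,-27,h),(-55,27,h)],(0,255,0))
cv2.imwrite("pics/o1.png",np.hstack([cv2.resize(im[30:280,180:360],None,fx=2.2,fy=2.2),cv2.resize(im[30:280,400:560],None,fx=2.2,fy=2.2)]))
cv2.imwrite("pics/o1b.png",cv2.resize(im[190:270,220:350],None,fx=6,fy=6))
E
```

```text
fit [ 5.08629e+02 -6.68280e+01 -1.21000e-01]
[[-0.2, 1.3], [0.2, 0.2], [-0.2, 0.1], [0.3, -0.9], [0.0, -1.6], [-0.1, 0.3]]
fit [ 5.08401e+02 -6.65550e+01 -1.23000e-01]
[[0.2, 0.7], [-0.2, 0.4], [0.1, -0.7], [-0.1, -1.3]]
fit [ 5.54341e+02 -2.74831e+02  9.70000e-02]
[[1.9, 0.3], [-0.2, 2.7], [-1.9, 0.1], [0.1, -3.0]]
```

View pics/o1.png

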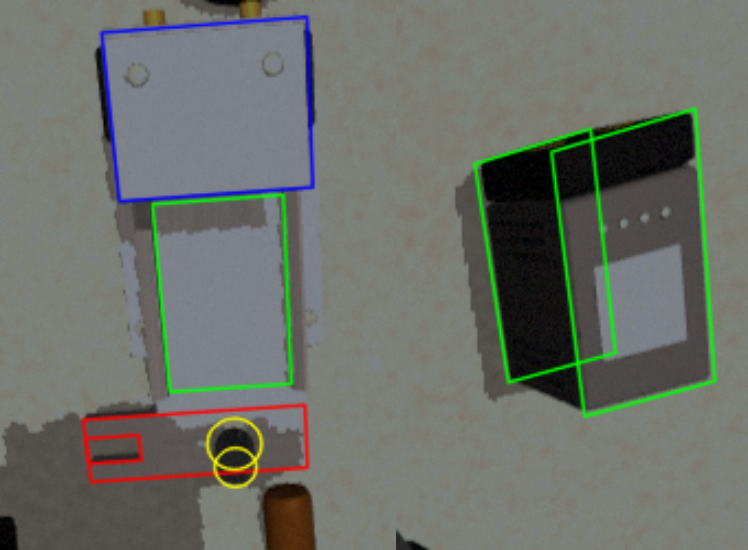

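View pics/o1b.png

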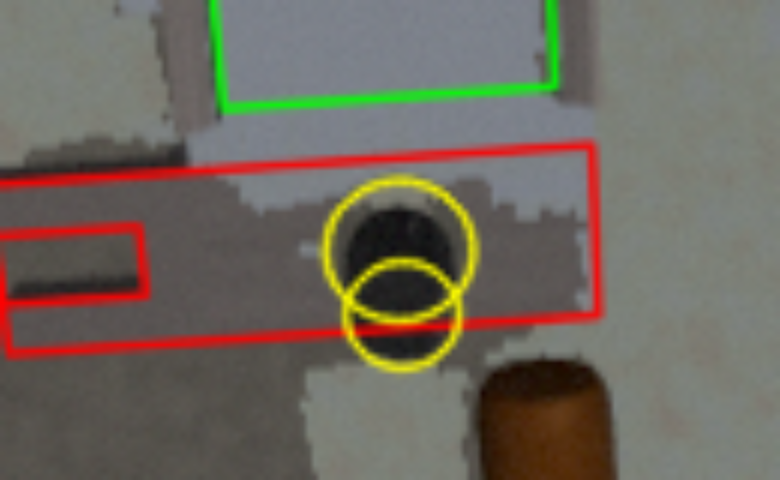

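```bash
cat >> h.py <<'E'
def poly(f,im,q,ps,c):
    cv2.polylines(im,[np.int32(np.round([proj(f,se2(q,m))*16 for m in ps]))],True,c,1,cv2.LINE_AA,4)
def overlay(f,q,p,hp=0):
    im=f["color"][:,:,::-1].copy()
    poly(f,im,q,[(-16,-35,24),(-16,72,24),(16,72,24),(16,-35,24)],(0,0,255))
    poly(f,im,q,[(-6.5,46,24),(-6.5,72,24),(6.5,72,24),(6.5,46,24)],(0,0,255))
    poly(f,im,q,[(27,-29,24),(27,29,24),(113,29,24),(113,-29,24)],(0,255,0))
    poly(f,im,q,[(113,-33,97),(113,33,97),(165,33,97),(165,-33,97)],(255,0,0))
    a=np.linspace(0,6.28,30); poly(f,im,q,[(9*np.cos(t),9*np.sin(t),60) for t in a],(0,255,255))
    for h in(0,62): poly(f,im,p,[(55,27,h+hp),(55,-27,h+hp),(-55,-27,h+hp),(-55,27,h+hp)],(0,255,0))
    return im
E
python3 - <<'E'
from h import *
q=[508.5,-66.8,-.121]; p=[554.3,-274.8,.097]
f=grab("scene"); a=overlay(f,q,p)[190:330,170:350]
f=grab("top"); b=overlay(f,q,p)[120:240,250:400]
cv2.imwrite("pics/o2.png",cv2.resize(a,None,fx=4.4,fy=4.2,interpolation=2));cv2.imwrite("pics/o3.png",cv2.resize(b,None,fx=5,fy=5,interpolation=2))
E
```

```text
(no output)
```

View pics/o2.png

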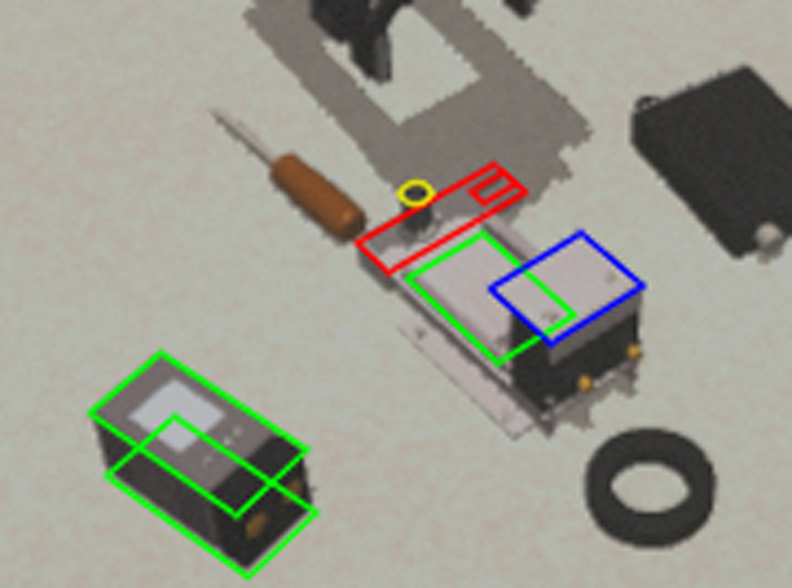

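View pics/o3.png

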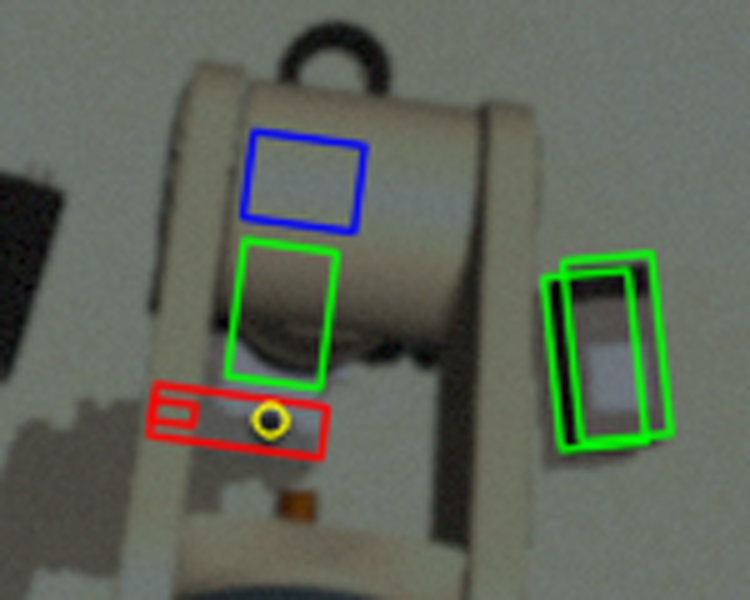

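```bash
python3 -c "
from h import *
plan([508.5,-66.8,100],-.121)"
```

```text
plan cm [-3.6   0.54 10.03] turn -4.0
```

Call:
drive_tool([
  [0,[-3.6,0.5,3],-4],
  [0,[-3.6,0.5,10],-4],
  [0,[-3.6,0.5,10],-4],
  [0,[-3.6,0.5,10],-4],
  [0,[-3.6,0.5,10],-4],
])

```text
clock: 5.82
eef_pos: [510.3, -66.6, 102.2]
tcp_rot: [3.142, -0.003, -0.121]
contact_force: [0.8, -0.4, -0.2]
opening: 1.003
```

Run:
```python
from h import *
print(r.sense()["eef_pos"],r.sense()["tcp_rot"],r.sense()["qvel"])
f=grab("wrist","w2"); spots(f,"wrist",["bore","notch","seat","pin"])
q=[508.5,-66.8,-.121]; p=[554.3,-274.8,.097]
cv2.imwrite("pics/o4.png",overlay(f,q,p))
```

```text
[510.31987387 -66.59446534 102.20155491] [ 3.14155844e+00 -3.12073764e-03 -1.20888379e-01] [ 0.00083459 -0.00517492  0.00603095  0.00012593 -0.00671886  0.00032647]
wrist bore [277.5 226. ] 0.73 [510.9 -64.1  24. ]
wrist notch [209.3 228.9] 0.7 [514.7 -13.7  24. ]
wrist notch [ 17.3 113.4] 0.27 [610.2  99.3  24. ]
wrist seat [282.9 127. ] 0.88 [580.2 -76.3  24. ]
wrist pin [278.8 227.7] 0.77 [509.4 -64.8  24. ]
```

View pics/o4.png

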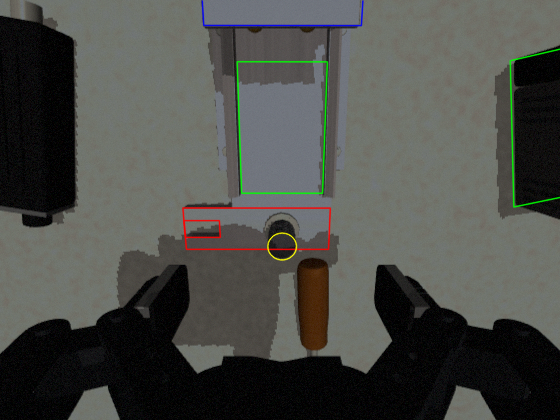

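View pics/w2.png

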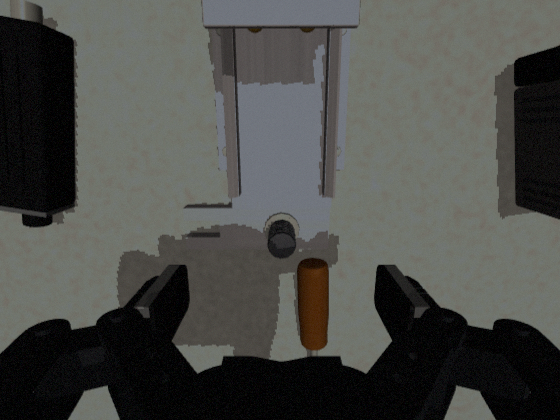

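Run:
```python
from h import *
f=grab("wrist")
p=toz(f,(282.2,246.5),60); print(p)
plan([p[0],p[1],32],-.121)
```

```text
[507.38046429 -67.02731318  60.        ]
plan cm [-0.15  0.07  6.9 ] turn 0.0
```

Call:
drive_tool([
  [0,[-0.2,0.1,3.5],0],
  [0,[-0.2,0.1,7],0],
  [0,[-0.2,0.1,7],0],
  [0,[-0.2,0.1,7],0],
])

```text
clock: 6.62
eef_pos: [507.5, -67.3, 31.9]
tcp_rot: [3.142, -0.002, -0.121]
contact_force: [0.2, -0.4, 0.3]
opening: 1.0
```

Run:
```python
from h import *
f=grab("wrist","w3")
plan([507.4,-67,32],-.121)
```

```text
plan cm [-0.05 -0.03  0.02] turn 0.0
```

View pics/w3.png

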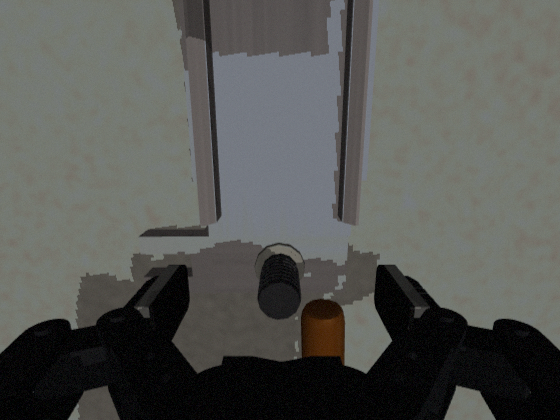

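The pin top is at (280,298), midway between the finger tips at about x=180 and x=382. I'll close on it.

Call:
drive_tool([
  [1,[0,0,0],0],
  [1,[0,0,0],0],
  [1,[0,0,0],0],
  [1,[0,0,0],0],
  [1,[0,0,0],0],
  [1,[0,0,0],0],
], grip_force=35)

```text
clock: 7.42
eef_pos: [508.0, -67.2, 32.5]
tcp_rot: [-3.142, -0.003, -0.121]
contact_force: [-1.0, 2.2, 5.8]
opening: 0.195
```

Run:
```python
from h import *
f=grab("wrist","w4"); print(r.sense()["opening"]*85)
```

```text
16.883481802341862
```

View pics/w4.png

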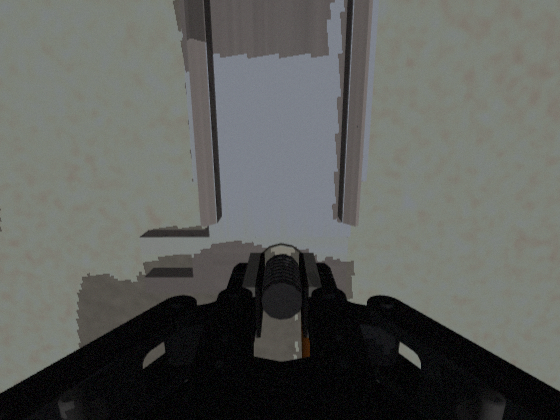

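Call:
drive_tool([
  [1,[0,0,-0.7],0],
  [1,[0,0,-1.7],0],
  [1,[0,0,-2.7],0],
  [1,[0,0,-3.5],0],
  [1,[0,0,-3.5],0],
])

```text
clock: 8.1
eef_pos: [508.4, -67.4, 68.3]
tcp_rot: [-3.142, -0.005, -0.121]
contact_force: [-0.5, -0.3, -0.5]
opening: 0.198
```

Run:
```python
from h import *
f=grab("wrist","w5"); q=[508,-66.8,-.121]
cv2.imwrite("pics/o5.png",overlay(f,q,[554.3,-274.8,.097]))
spots(f,"wrist",["notch","bore"])
t=se2(q,(0,56,0)); plan([t[0],t[1],67],-.121)
f=grab("scene","s5");cv2.imwrite("pics/s5.png",cv2.resize(f["color"][170:300,200:350,::-1],None,fx=4,fy=4,interpolation=2))
```

```text
wrist notch [193.7 243.1] 0.55 [514.6 -12.4  24. ]
wrist notch [312.8   6.2] 0.29 [636.6 -99.7  24. ]
wrist bore [280.3 241.7] 0.64 [508.9 -67.   24. ]
plan cm [ 0.02 -5.65  0.03] turn 0.0
```

View pics/o5.png

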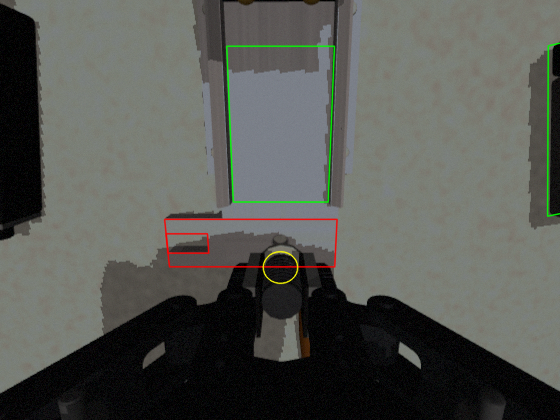

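View pics/s5.png

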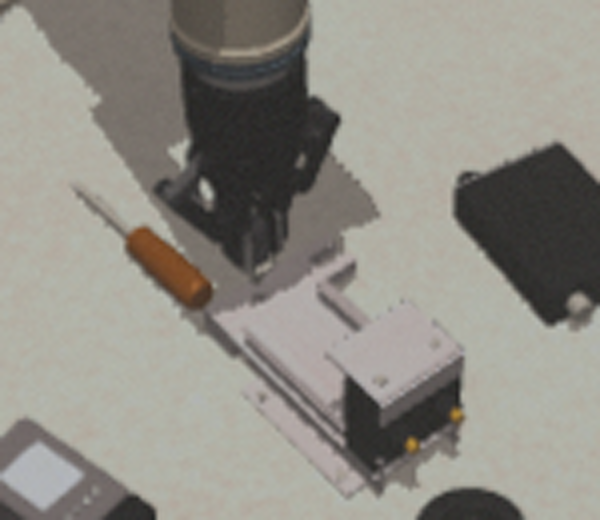

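Call:
drive_tool([
  [1,[0,-3,0],0],
  [1,[0,-5.7,0],0],
  [1,[0,-5.7,0],0],
  [1,[0,-5.7,0],0],
])

```text
clock: 8.8
eef_pos: [514.2, -10.9, 66.9]
tcp_rot: [3.141, -0.002, -0.12]
contact_force: [-0.3, 1.1, -0.9]
opening: 0.198
```

Run:
```python
from h import *
f=grab("wrist","w6"); q=[508,-66.8,-.121]
cv2.imwrite("pics/o6.png",cv2.resize(overlay(f,q,[554.3,-274.8,.097])[150:350,180:400],None,fx=3.5,fy=3,interpolation=2))
for c in [(0,57,0)]: t=se2([508,-67.2,-.121],c); plan([t[0],t[1],33],-.121)
```

```text
plan cm [ 0.05 -0.06  3.4 ] turn 0.0
```

View pics/o6.png

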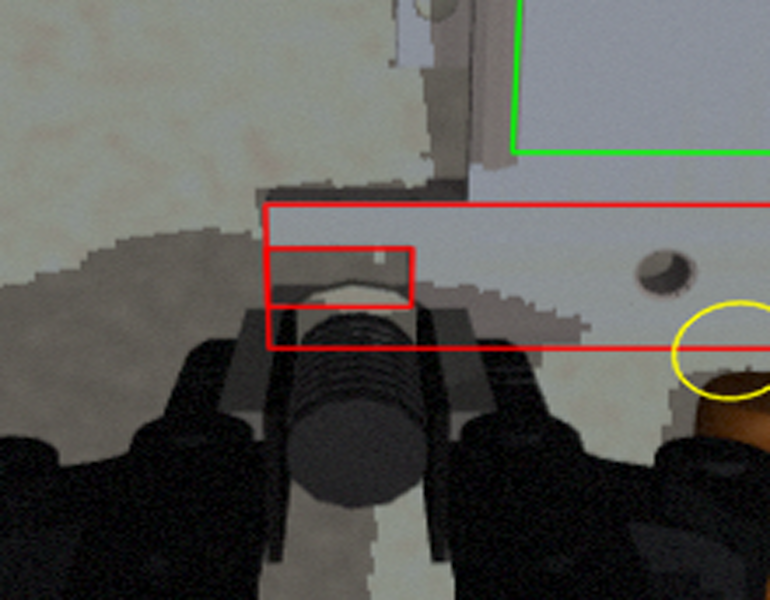

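Call:
drive_tool([
  [1,[0,0,1],0],
  [1,[0,0,2],0],
  [1,[0,0,2.6],0],
  [1,[0,0,2.6],0],
])

```text
clock: 9.35
eef_pos: [513.8, -11.3, 40.2]
tcp_rot: [3.141, -0.001, -0.121]
contact_force: [-0.1, -0.0, -1.0]
opening: 0.197
```

Run:
```python
from h import *
f=grab("wrist","w7"); q=[508,-66.8,-.121]
s=r.spot_point("bore","wrist"); print(s[0],toz(f,s[0]["at"],24),se2(q,(0,0,24)))
t=se2([508,-67.2,-.121],(0,57,0)); plan([t[0],t[1],33],-.121)
cv2.imwrite("pics/o7.png",cv2.resize(overlay(f,q,[554.3,-274.8,.097])[150:350,140:400],None,fx=3,fy=3,interpolation=2))
f=grab("scene");cv2.imwrite("pics/s7.png",cv2.resize(f["color"][170:300,200:350,::-1],None,fx=4,fy=4,interpolation=2))
```

```text
{'at': [382.5, 256.3], 'score': 0.73} [509.37294227 -66.51129828  24.        ] [508.  -66.8  24. ]
plan cm [ 0.05 -0.06  0.79] turn -0.0
```

View pics/o7.png

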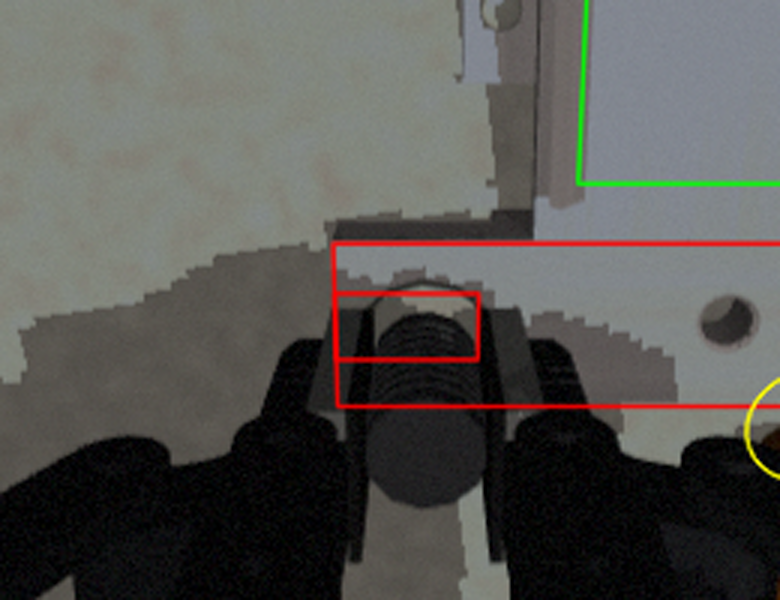

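View pics/s7.png

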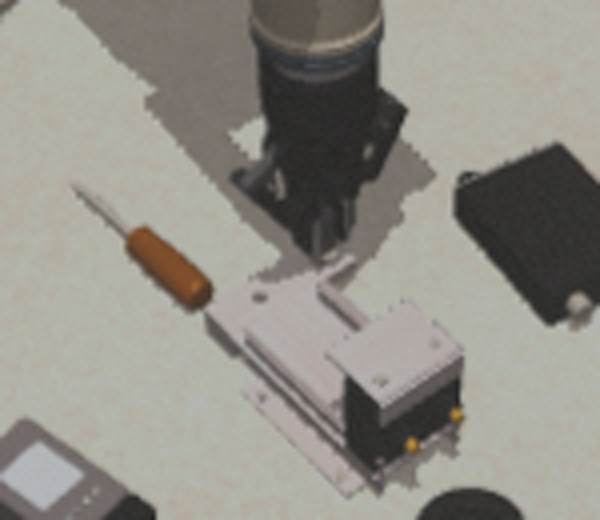

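Call:
drive_tool([
  [1,[0,0,0.4],0],
  [1,[0,0,0.75],0],
  [1,[0,0,0.75],0],
])

```text
clock: 9.88
eef_pos: [514.2, -11.1, 33.3]
tcp_rot: [3.141, -0.002, -0.121]
contact_force: [0.3, 0.7, -0.3]
opening: 0.192
```

Call:
drive_tool([
  [1,[0,0,0.15],0],
  [1,[0,0,0.15],0],
])

```text
clock: 10.12
eef_pos: [514.5, -11.1, 32.4]
tcp_rot: [3.142, -0.002, -0.121]
contact_force: [-2.0, 0.8, 9.2]
opening: 0.196
```

Contact at the same height it was gripped. Release.

Call:
drive_tool([
  [0.6,[0,0,0],0],
  [0.3,[0,0,0],0],
  [0,[0,0,0],0],
  [0,[0,0,0],0],
  [0,[0,0,-2],0],
  [0,[0,0,-6],0],
  [0,[0,0,-11],0],
  [0,[0,0,-15],0],
  [0,[0,0,-15],0],
])

```text
clock: 11.25
eef_pos: [516.2, -11.1, 185.5]
tcp_rot: [-3.141, -0.008, -0.121]
contact_force: [0.2, 0.1, -0.5]
opening: 1.003
```

Run:
```python
from h import *
f=grab("wrist","w8"); spots(f,"wrist",["pin","bore","notch","seat","lip"])
f=grab("scene");cv2.imwrite("pics/s8.png",cv2.resize(f["color"][170:300,200:350,::-1],None,fx=4,fy=4,interpolation=2))
f["P"];spots(f,"scene",["pack","pack_nose","pack_tail"])
plan([554,-275,165],.097)
```

```text
wrist pin [282.9 205.1] 0.77 [512.8 -12.5  24. ]
wrist bore [335.9 198.1] 0.68 [513.6 -65.5  24. ]
wrist bore [136.9 119.1] 0.32 [610.6 112.5  24. ]
wrist notch [285.4 202. ] 0.87 [515.6 -15.3  24. ]
wrist seat [339.1 128. ] 0.64 [580.1 -73.5  24. ]
wrist seat [353.7 288.5] 0.53 [412.3 -77.1  24. ]
wrist lip [363.8  67.2] 0.71 [619.4 -81.1  93. ]
scene pack [263.3 248.2] 0.22 [499.5 -64.5   0. ]
scene pack_nose [231.  312.1] 0.64 [ 608.4 -273.6   34. ]
scene pack_nose [316.8 305.6] 0.27 [ 742.3 -121.8   34. ]
scene pack_tail [199.4 285.8] 0.66 [ 494.8 -277.1   34. ]
plan cm [ 7.17 25.72  1.69] turn -12.5
```

View pics/w8.png

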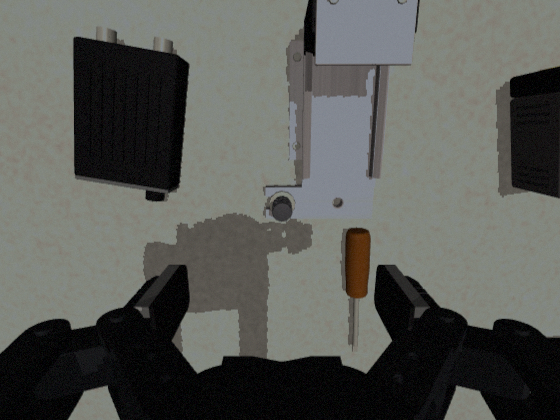

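View pics/s8.png

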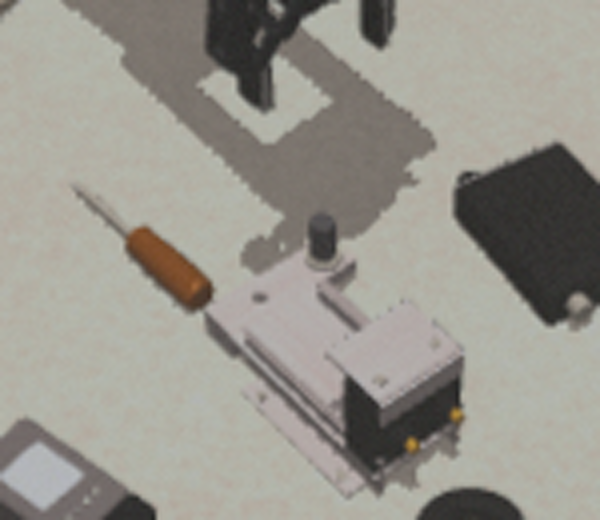

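The pin stands in the notch at (281,207) and the bore at (337,202) is empty. Next I go over the pack.

Call:
drive_tool([
  [0,[1.4,5.1,0],-5],
  [0,[2.8,10.3,0],-12.5],
  [0,[4.2,15.4,0],-12.5],
  [0,[5.6,20.5,0],-12.5],
  [0,[7.2,25.7,0],-12.5],
  [0,[7.2,25.7,0],-12.5],
  [0,[7.2,25.7,0],-12.5],
])

```text
clock: 12.62
eef_pos: [553.8, -274.6, 181.3]
tcp_rot: [-3.141, 0.0, 0.096]
contact_force: [-0.2, -0.9, 0.5]
opening: 0.998
```

Run:
```python
from h import *
print(r.sense()["qvel"])
f=grab("wrist","w9"); spots(f,"wrist",["pack","pack_nose","pack_tail"])
cv2.imwrite("pics/w9z.png",cv2.resize(f["color"][60:310,200:370,::-1],None,fx=3,fy=2.4,interpolation=2))
```

```text
[ 0.02088731 -0.01368154  0.01120389 -0.00202218  0.0017482  -0.00202546]
wrist pack [283.5 197.3] 0.68 [ 553.  -277.5    0. ]
wrist pack_nose [281.8 143.7] 0.57 [ 609.5 -270.1   34. ]
wrist pack_tail [281.3 254.5] 0.74 [ 502.3 -280.1   34. ]
```

View pics/w9z.png

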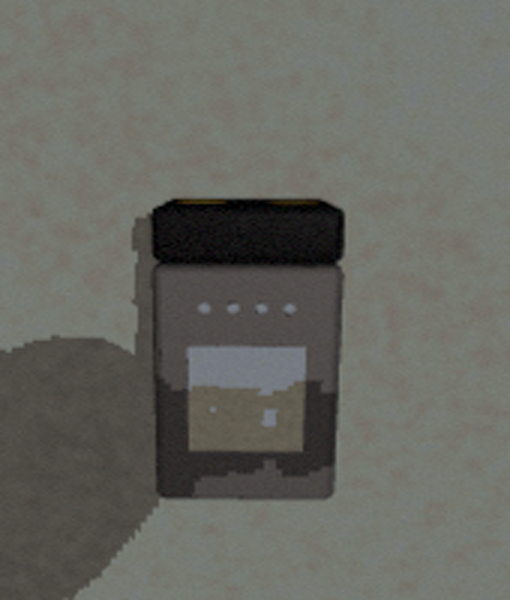

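Run:
```python
from h import *
f=grab("wrist")
z=lambda a,b:(200+a/3,60+b/2.4)
p=fit(f,[((-55,-27,62),z(333,499)),((-55,27,62),z(157,499)),((55,-27,62),z(344,208)),((55,27,62),z(153,208))],[553,-275,.097])
im=overlay(f,[508,-66.8,-.121],p); cv2.imwrite("pics/o9.png",cv2.resize(im[60:310,200:370],None,fx=3,fy=2.4,interpolation=2))
plan([p[0],p[1],65],p[2])
```

```text
fit [ 5.54889e+02 -2.74997e+02  9.20000e-02]
[[0.3, 1.4], [-0.2, 1.0], [1.0, -0.5], [-1.3, -1.0]]
plan cm [ 0.03  0.12 11.7 ] turn 0.4
```

View pics/o9.png

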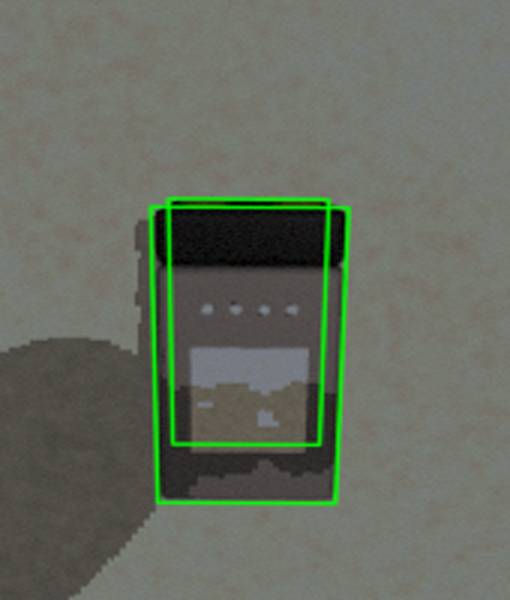

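Call:
drive_tool([
  [0,[0,0.1,5],0.4],
  [0,[0,0.1,10],0.4],
  [0,[0,0.1,14],0.4],
  [0,[0,0.1,15.5],0.4],
  [0,[0,0.1,15.5],0.4],
  [0,[0,0.1,15.5],0.4],
])

```text
clock: 13.62
eef_pos: [555.8, -275.2, 28.7]
tcp_rot: [3.14, -0.003, 0.092]
contact_force: [0.6, 0.1, 0.6]
opening: 1.001
```

Run:
```python
from h import *
f=grab("wrist","w10")
plan([554.6,-275,26],.092)
```

```text
plan cm [-0.12 -0.04  0.28] turn -0.0
```

View pics/w10.png

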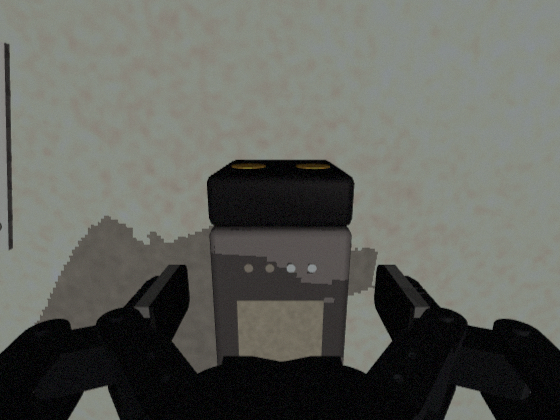

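The pack, columns 210 to 352, is centred between the open fingers, 187 to 377. I'll settle 2 mm lower and close.

Call:
drive_tool([
  [0,[-0.1,0,0.2],0],
  [1,[-0.1,0,0.2],0],
  [1,[-0.1,0,0.2],0],
  [1,[-0.1,0,0.2],0],
  [1,[-0.1,0,0.2],0],
  [1,[-0.1,0,0.2],0],
], grip_force=70)

```text
clock: 14.42
eef_pos: [555.1, -275.5, 27.5]
tcp_rot: [3.14, -0.004, 0.092]
contact_force: [-0.9, 1.5, 5.2]
opening: 0.621
```

Run:
```python
from h import *
f=grab("wrist","w11"); s=r.sense(); print(s["opening"],s["eef_pos"],s["tcp_rot"])
z=lambda a,b:(a,b)
```

```text
0.6280367122676669 [ 555.08865589 -275.49845742   27.475539  ] [ 3.13967076 -0.00364464  0.09161682]
```

View pics/w11.png

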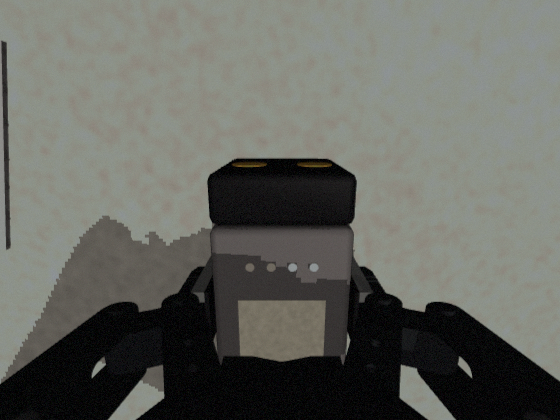

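Run:
```python
from h import *
t=se2([508.2,-67.1,-.121],(50.5,0,0)); print(t); plan([t[0],t[1],97],-.121)
```

```text
[558.33076558 -73.19560027   0.        ]
plan cm [  2.2  -20.1   -6.98] turn 12.2
```

Call:
drive_tool([
  [1,[0,0,-2],0],
  [1,[0,0,-5],0],
  [1,[0,0,-7.5],0],
  [1,[0.5,-4,-7.5],3],
  [1,[1,-9,-7.5],6],
  [1,[1.6,-14,-7.2],9],
  [1,[2,-18,-7],12.2],
  [1,[2.2,-20.1,-7],12.2],
  [1,[2.2,-20.1,-7],12.2],
  [1,[2.2,-20.1,-7],12.2],
])

```text
clock: 15.72
eef_pos: [558.6, -74.1, 97.5]
tcp_rot: [3.14, -0.005, -0.121]
contact_force: [-0.6, -0.3, -4.5]
opening: 0.623
```

Run:
```python
from h import *
f=grab("wrist","w12"); q=[508.2,-67.1,-.121]; s=r.sense(); print(s["contact_force"],s["eef_pos"],s["tcp_rot"])
T=tool(); 
p=[s["eef_pos"][0]-.5,s["eef_pos"][1],s["tcp_rot"][2]]
print("TCP in tray",R.from_euler('z',-q[2]).apply(s["eef_pos"]-[q[0],q[1],0]))
cv2.imwrite("pics/o12.png",overlay(f,q,p,s["eef_pos"][2]-27.5))
f=grab("scene");cv2.imwrite("pics/s12.png",cv2.resize(f["color"][170:320,200:350,::-1],None,fx=4,fy=4,interpolation=2))
```

```text
[ 0.36239804  0.4018384  -4.92827883] [558.53636169 -74.27101751  97.43657912] [ 3.14013472 -0.0043791  -0.12161229]
TCP in tray [50.83390107 -1.04273778 97.43657912]
```

View pics/o12.png

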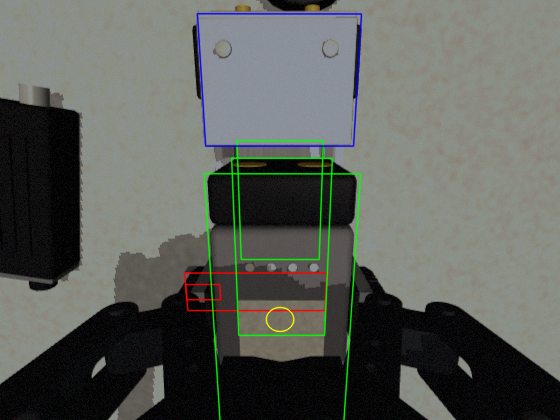

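View pics/s12.png

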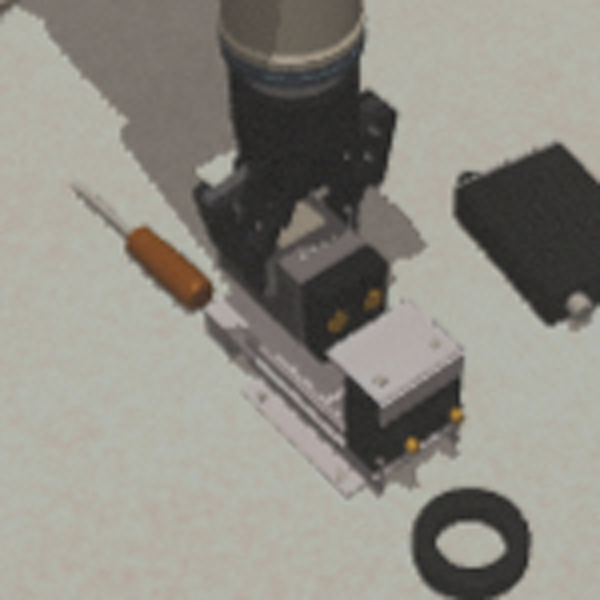

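The lip's rear edge runs level in the picture, from (204,146) to (354,145), so the yaw is aligned. The lip sits about 1 mm to tray +y of the tool axis. I'll correct that and lower.

Call:
drive_tool([
  [1,[0,-0.1,1],0],
  [1,[0,-0.1,2],0],
  [1,[0,-0.1,3],0],
  [1,[0,-0.1,3.6],0],
  [1,[0,-0.1,3.6],0],
])

```text
clock: 16.45
eef_pos: [558.3, -73.3, 60.6]
tcp_rot: [3.14, -0.003, -0.122]
contact_force: [-0.3, -0.5, -3.4]
opening: 0.622
```

Run:
```python
from h import *
f=grab("wrist","w13"); q=[508.2,-67.1,-.121]; s=r.sense(); print(s["contact_force"],s["eef_pos"],s["tcp_rot"])
print("TCP in tray",R.from_euler('z',-q[2]).apply(s["eef_pos"]-[q[0],q[1],0]))
cv2.imwrite("pics/w13z.png",cv2.resize(f["color"][80:260,170:390,::-1],None,fx=3.5,fy=3.3,interpolation=2))
```

```text
[-0.34456425 -0.99874627 -4.40495885] [558.66246463 -73.38529788  61.11499558] [ 3.14022175 -0.00383621 -0.12200612]
TCP in tray [50.85217125 -0.1482729  61.11499558]
```

View pics/w13z.png

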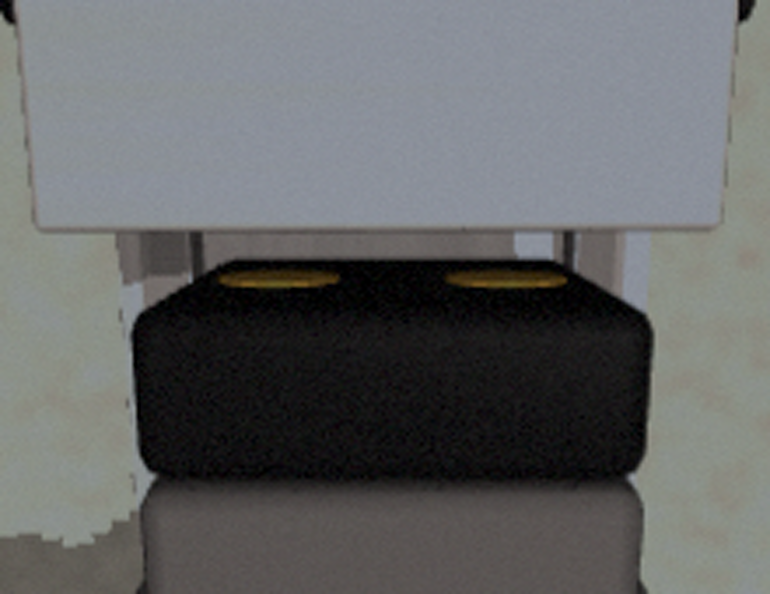

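The pack's nose centre is at column 282.4 and the lip's centre is at 278.3, at nearly the same depth. So the pack sits about 1.4 mm to tray -y. I'll shift it and lower.

Call:
drive_tool([
  [1,[-0.05,-0.14,0],0],
  [1,[-0.05,-0.14,0.4],0],
  [1,[-0.05,-0.14,0.8],0],
  [1,[-0.05,-0.14,0.8],0],
])

```text
clock: 17.0
eef_pos: [558.0, -71.9, 52.7]
tcp_rot: [3.14, -0.003, -0.122]
contact_force: [0.4, 0.4, -4.0]
opening: 0.621
```

Run:
```python
from h import *
f=grab("wrist","w14"); q=[508.2,-67.1,-.121]; s=r.sense(); print(s["contact_force"],s["wrist_torque"],s["eef_pos"],s["tcp_rot"])
print("TCP in tray",R.from_euler('z',-q[2]).apply(s["eef_pos"]-[q[0],q[1],0]))
cv2.imwrite("pics/w14z.png",cv2.resize(f["color"][80:260,170:390,::-1],None,fx=3.5,fy=3.3,interpolation=2))
```

```text
[-0.22394101 -0.16014684 -4.6795346 ] [-0.03332283  0.0285892  -0.05946896] [558.18929886 -71.90418812  52.86666087] [ 3.14023125 -0.00334973 -0.12202824]
TCP in tray [50.20368778  1.26489416 52.86666087]
```

View pics/w14z.png

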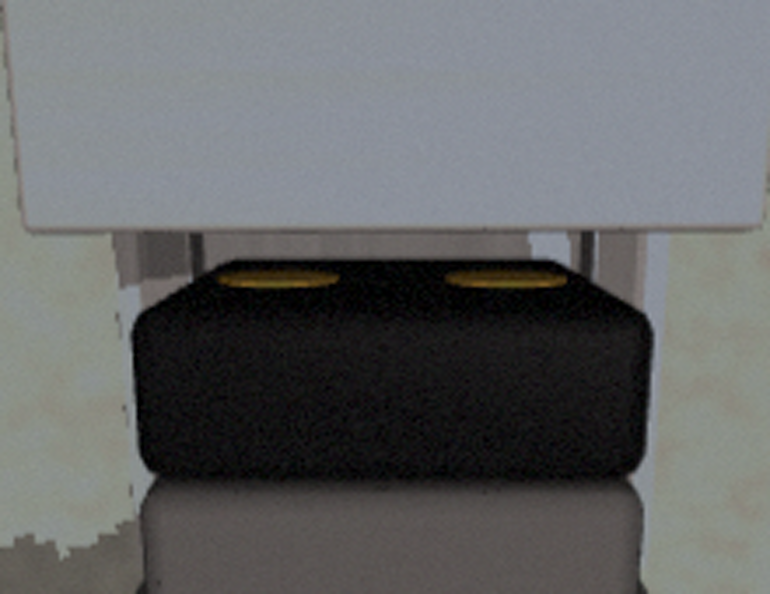

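Now centred: the lip's centre is at 392 and the pack's at 393 in the crop, with equal gaps to the rails. I'll touch down.

Call:
drive_tool([
  [1,[0,0,0.12],0],
  [1,[0,0,0.12],0],
  [1,[0,0,0.12],0],
])

```text
clock: 17.42
eef_pos: [558.2, -71.9, 51.7]
tcp_rot: [3.14, -0.003, -0.122]
contact_force: [0.1, -0.4, -4.3]
opening: 0.619
```

Call:
drive_tool([
  [1,[0,0,0.1],0],
  [1,[0,0,0.1],0],
  [1,[0,0,0.1],0],
])

```text
clock: 17.8
eef_pos: [558.3, -71.9, 51.5]
tcp_rot: [3.14, -0.004, -0.122]
contact_force: [-2.4, -0.0, 5.9]
opening: 0.625
```

Call:
drive_tool([
  [1,[0.4,0,0],0],
  [1,[0.8,0,0],0],
  [1,[1.2,0,0],0],
  [1,[1.2,0,0],0],
  [1,[1.2,0,0],0],
])

```text
clock: 18.42
eef_pos: [570.7, -73.5, 51.5]
tcp_rot: [3.14, -0.005, -0.122]
contact_force: [0.6, -0.4, -2.8]
opening: 0.627
```

```bash
cat >> h.py <<'E'
def tr(q=[508.2,-67.1,-.121]):
    s=r.sense(); Q=R.from_euler('z',-q[2])
    print("TCP tray",np.round(Q.apply(s["eef_pos"]-[q[0],q[1],0]),2),"F tray",np.round(Q.apply(s["contact_force"]),1),"M",np.round(s["wrist_torque"],2),"rot",np.round(s["tcp_rot"],4),"open",round(s["opening"],3))
E
python3 - <<'E'
from h import *
f=grab("wrist","w15"); tr(); r.outline_of("pack","wrist"); tr(); 
cv2.imwrite("pics/w15z.png",cv2.resize(f["color"][80:260,170:390,::-1],None,fx=3.5,fy=3.3,interpolation=2))
E
```

```text
TCP tray [62.66  1.22 51.54] F tray [ 1.7 -0.1 -3.4] M [-0.03 -0.06 -0.01] rot [ 3.1403 -0.0043 -0.1222] open 0.624
TCP tray [62.53  1.23 51.51] F tray [ 1.2 -0.4 -2. ] M [ 0.01 -0.14 -0.03] rot [ 3.1403 -0.0041 -0.122 ] open 0.618
```

View pics/w15z.png

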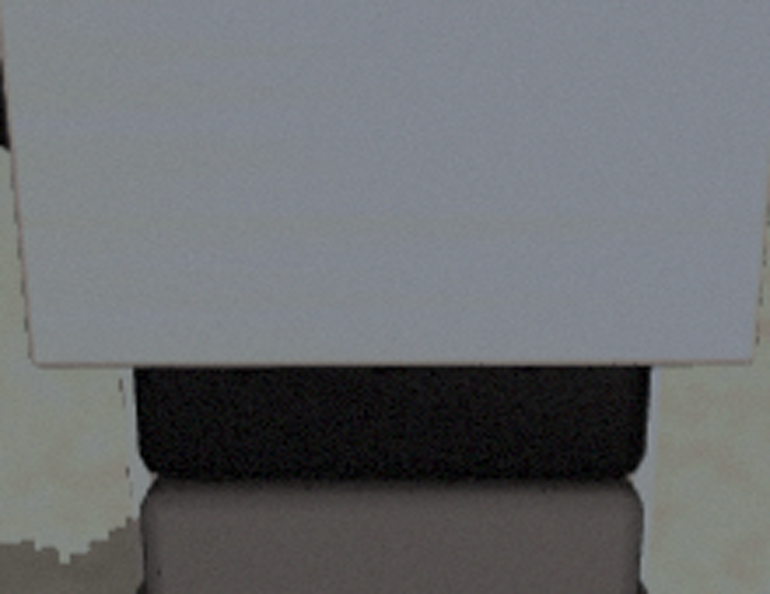

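Call:
drive_tool([
  [1,[0.2,0,0],0],
  [1,[0.3,0,0],0],
  [1,[0.3,0,0],0],
])

```text
clock: 18.9
eef_pos: [573.4, -73.8, 51.5]
tcp_rot: [3.14, -0.004, -0.122]
contact_force: [-1.4, -0.2, -0.3]
opening: 0.618
```

```bash
python3 -c "
from h import *
tr()"
```

```text
TCP tray [65.54  1.23 51.49] F tray [-1.3 -0.3 -0.3] M [0.1  0.26 0.01] rot [ 3.1403 -0.0041 -0.122 ] open 0.618
```

Call:
drive_tool([
  [1,[0.2,0,0],0],
  [1,[0.2,0,0],0],
  [1,[0.2,0,0],0],
])

```text
clock: 19.27
eef_pos: [574.8, -74.0, 51.5]
tcp_rot: [3.14, -0.003, -0.122]
contact_force: [-5.5, 0.0, 3.6]
opening: 0.622
```

```bash
python3 -c "
from h import *
tr()"
```

```text
TCP tray [66.98  1.2  51.49] F tray [-5.4 -0.6  3.6] M [0.19 0.65 0.02] rot [ 3.1403e+00 -2.8000e-03 -1.2210e-01] open 0.622
```

Call:
drive_tool([
  [1,[0.2,0,-0.03],0],
  [1,[0.35,0,-0.03],0],
  [1,[0.45,0,-0.03],0],
  [1,[0.45,0,-0.03],0],
  [1,[0.45,0,-0.03],0],
])

```text
clock: 19.9
eef_pos: [576.1, -74.1, 51.7]
tcp_rot: [3.14, 0.004, -0.122]
contact_force: [-14.0, 1.8, 12.0]
opening: 0.625
```

```bash
python3 -c "
from h import *
tr(); f=grab('wrist','w16'); tr()"
```

```text
TCP tray [68.24  1.23 51.67] F tray [-14.1   0.1  12. ] M [ 0.26  2.03 -0.  ] rot [ 3.1403  0.0035 -0.1221] open 0.625
TCP tray [68.24  1.24 51.67] F tray [-14.4   0.5  11.8] M [ 0.28  2.04 -0.02] rot [ 3.1403  0.0035 -0.122 ] open 0.622
```

Call:
drive_tool([
  [1,[0.32,0,-0.07],0],
  [1,[0.32,0,-0.13],0],
  [1,[0.32,0,-0.13],0],
  [1,[0.32,0,-0.13],0],
])

```text
clock: 20.45
eef_pos: [577.0, -74.2, 52.1]
tcp_rot: [3.14, 0.008, -0.122]
contact_force: [-8.8, 1.0, -0.7]
opening: 0.621
```

```bash
python3 -c "
from h import *
tr()"
```

```text
TCP tray [69.12  1.22 52.08] F tray [-8.8 -0.  -0.7] M [ 0.16  1.21 -0.01] rot [ 3.1403  0.0082 -0.1221] open 0.621
```

```bash
python3 -c "
from h import *
f=grab('scene'); cv2.imwrite('pics/s17.png',cv2.resize(f['color'][170:300,200:350,::-1],None,fx=5,fy=4.5,interpolation=2))
f=grab('wrist','w17');tr()"
```

```text
TCP tray [69.11  1.22 52.09] F tray [-7.9  0.6 -1.3] M [0.16 1.19 0.  ] rot [ 3.1403  0.0083 -0.1221] open 0.618
```

View pics/s17.png

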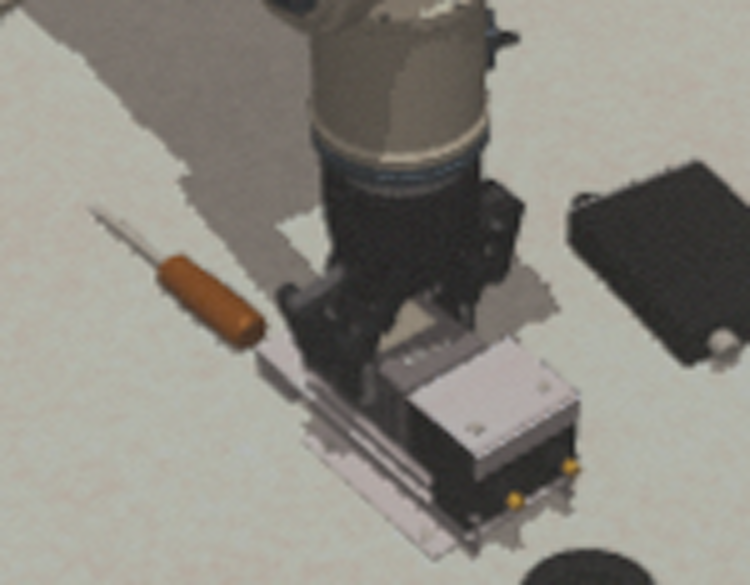

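View pics/w17.png

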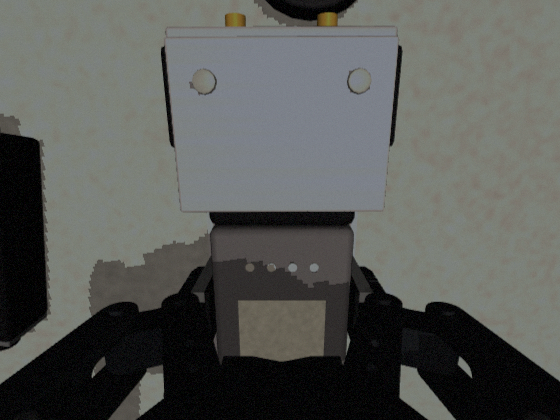

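Call:
drive_tool([
  [1,[-0.1,0,0.1],0],
  [1,[-0.1,0,0.2],0],
  [1,[-0.1,0,0.2],0],
])

```text
clock: 20.92
eef_pos: [576.5, -74.2, 51.5]
tcp_rot: [3.14, 0.007, -0.122]
contact_force: [-8.0, 1.5, 15.5]
opening: 0.62
```

```bash
python3 -c "
from h import *
tr()"
```

```text
TCP tray [68.64  1.24 51.54] F tray [-8.1  0.5 15.5] M [ 0.12  0.52 -0.05] rot [ 3.1403  0.007  -0.1221] open 0.62
```

Call:
drive_tool([
  [1,[0.1,0,-0.15],0],
  [1,[0.3,0,-0.22],0],
  [1,[0.5,0,-0.22],0],
  [1,[0.7,0,-0.22],0],
  [1,[0.7,0,-0.22],0],
  [1,[0.7,0,-0.22],0],
])

```text
clock: 21.68
eef_pos: [580.0, -74.6, 52.7]
tcp_rot: [3.14, 0.014, -0.122]
contact_force: [-12.3, 1.0, 3.2]
opening: 0.622
```

```bash
python3 -c "
from h import *
tr()"
```

```text
TCP tray [72.18  1.24 52.68] F tray [-12.3  -0.5   3.2] M [0.22 1.66 0.  ] rot [ 3.1403  0.014  -0.1222] open 0.622
```

Call:
drive_tool([
  [1,[-0.3,0,0],0],
  [1,[-0.8,0,0],0],
  [1,[-0.8,0,0.15],0],
  [1,[-0.8,0,0.3],0],
  [1,[-0.8,0,0.35],0],
  [1,[-0.8,0,0.35],0],
])

```text
clock: 22.42
eef_pos: [571.5, -73.5, 51.8]
tcp_rot: [3.14, 0.015, -0.122]
contact_force: [-16.5, 2.2, 30.6]
opening: 0.622
```

```bash
python3 -c "
from h import *
tr()"
```

```text
TCP tray [63.57  1.24 51.8 ] F tray [-16.7   0.2  30.6] M [0.26 1.7  0.  ] rot [ 3.1403  0.0148 -0.1222] open 0.622
```

Call:
drive_tool([
  [1,[0,0,-0.05],0],
  [0.5,[0,0,-0.05],0],
  [0.2,[0,0,-0.05],0],
  [0.2,[0,0,-0.05],0],
  [0.2,[0,0,-0.05],0],
])

```text
clock: 23.05
eef_pos: [571.7, -73.6, 52.2]
tcp_rot: [3.14, 0.015, -0.122]
contact_force: [0.2, -0.2, -0.7]
opening: 0.8
```

```bash
python3 -c "
from h import *
tr(); f=grab('wrist','w18')
f=grab('scene'); cv2.imwrite('pics/s18.png',cv2.resize(f['color'][170:300,200:350,::-1],None,fx=5,fy=4.5,interpolation=2))"
```

```text
TCP tray [63.79  1.25 52.25] F tray [ 0.2 -0.1 -0.7] M [ 0.01  0.02 -0.02] rot [ 3.1403  0.0146 -0.1222] open 0.8
```

View pics/w18.png

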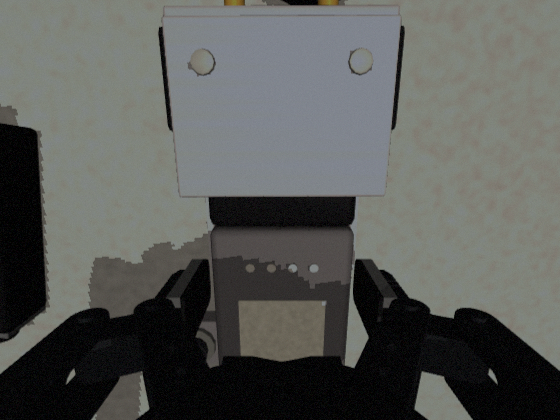

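Call:
drive_tool([
  [1,[0,0,0],0],
  [1,[0,0,0],0],
  [1,[0,0,0],0],
  [1,[0,0,0],0],
], grip_force=80)

```text
clock: 23.65
eef_pos: [571.8, -73.6, 52.6]
tcp_rot: [3.14, 0.014, -0.122]
contact_force: [-1.1, -0.1, 5.9]
opening: 0.62
```

```bash
python3 -c "
from h import *
tr()"
```

```text
TCP tray [63.96  1.24 52.61] F tray [-1.1 -0.3  5.9] M [0.01 0.23 0.03] rot [ 3.1403  0.0141 -0.1222] open 0.62
```

Call:
drive_tool([
  [1,[0.2,0,-0.03],0],
  [1,[0.4,0,-0.04],0],
  [1,[0.6,0,-0.04],0],
  [1,[0.8,0,-0.04],0],
  [1,[1.0,0,-0.04],0],
  [1,[1.15,0,-0.04],0],
  [1,[1.15,0,-0.04],0],
  [1,[1.15,0,-0.04],0],
])

```text
clock: 24.65
eef_pos: [576.5, -74.1, 52.8]
tcp_rot: [3.14, 0.027, -0.122]
contact_force: [-26.4, 3.3, 27.9]
opening: 0.621
```

```bash
python3 -c "
from h import *
tr()"
```

```text
TCP tray [68.65  1.26 52.84] F tray [-26.6   0.1  27.9] M [0.39 3.51 0.01] rot [ 3.1404  0.0272 -0.1222] open 0.621
```

Call:
drive_tool([
  [1,[0,0,0.2],0],
  [1,[-0.5,0,0.25],0],
  [1,[-1.0,0,0.28],0],
  [1,[-1.5,0,0.3],0],
  [1,[-1.8,0,0.3],0],
])

```text
clock: 25.28
eef_pos: [563.6, -72.6, 52.6]
tcp_rot: [3.14, 0.017, -0.122]
contact_force: [7.3, -1.2, 8.1]
opening: 0.617
```

```bash
python3 -c "
from h import *
tr()"
```

```text
TCP tray [55.65  1.25 52.62] F tray [ 7.4 -0.3  8.1] M [-0.2  -1.41 -0.  ] rot [ 3.1403  0.0167 -0.1222] open 0.617
```

Call:
drive_tool([
  [1,[0,0,0.25],0],
  [1,[-0.4,0,0.3],0],
  [1,[-0.8,0,0.3],0],
  [1,[-1.1,0,0.3],0],
])

```text
clock: 25.78
eef_pos: [559.2, -72.1, 52.9]
tcp_rot: [3.14, 0.003, -0.122]
contact_force: [11.9, -1.3, 13.9]
opening: 0.619
```

```bash
python3 -c "
from h import *
tr()"
```

```text
TCP tray [51.2   1.23 52.92] F tray [12.   0.2 13.9] M [-0.16 -1.42 -0.  ] rot [ 3.1402  0.0035 -0.1223] open 0.619
```

Call:
drive_tool([
  [1,[0,0,0],0],
  [0.5,[0,0,0],0],
  [0.25,[0,0,0],0],
  [0.25,[0,0,0],0],
  [0.7,[0,0,0],0],
  [1,[0,0,0],0],
  [1,[0,0,0],0],
  [1,[0,0,0],0],
])

```text
clock: 26.78
eef_pos: [558.9, -72.0, 52.9]
tcp_rot: [3.14, 0.004, -0.122]
contact_force: [-2.8, 0.5, 4.1]
opening: 0.615
```

```bash
python3 -c "
from h import *
tr()
f=grab('scene'); cv2.imwrite('pics/s19.png',cv2.resize(f['color'][170:300,200:350,::-1],None,fx=5,fy=4.5,interpolation=2))"
```

```text
TCP tray [50.94  1.24 52.89] F tray [-2.8  0.1  4.1] M [ 0.06  0.34 -0.01] rot [ 3.1403  0.004  -0.1222] open 0.615
```

View pics/s19.png

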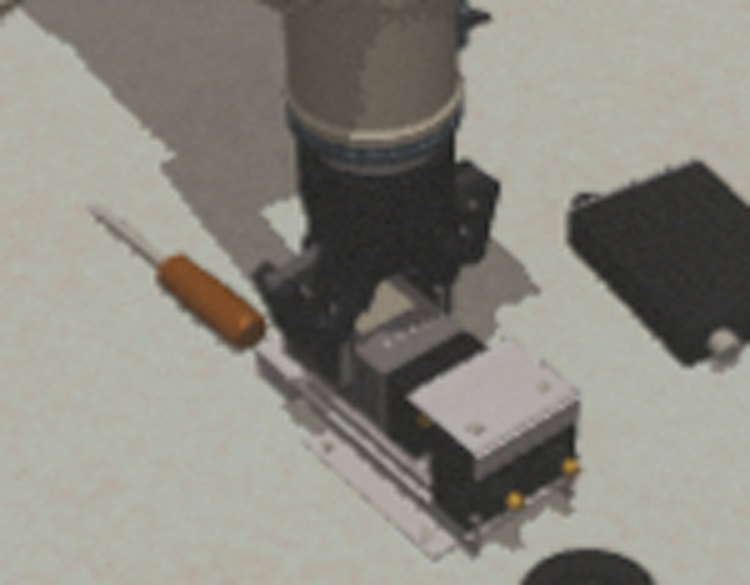

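Call:
drive_tool([
  [1,[0,0,0.2],0],
  [1,[-0.4,0,0.25],0],
  [1,[-0.8,0,0.25],0],
  [1,[-0.9,0,0.25],0],
])

```text
clock: 27.32
eef_pos: [556.4, -71.7, 53.3]
tcp_rot: [3.14, -0.009, -0.122]
contact_force: [10.0, -0.8, 9.6]
opening: 0.622
```

```bash
python3 -c "
from h import *
tr()"
```

```text
TCP tray [48.37  1.22 53.35] F tray [10.   0.5  9.6] M [-0.14 -1.23 -0.03] rot [ 3.1402 -0.009  -0.1222] open 0.622
```

Call:
drive_tool([
  [1,[0.3,0,-0.02],0],
  [1,[0.7,0,-0.02],0],
  [1,[1.1,0,-0.02],0],
  [1,[1.5,0,-0.02],0],
  [1,[1.8,0,-0.03],0],
  [1,[2.1,0,-0.05],0],
  [1,[2.4,0,-0.08],0],
  [1,[2.6,0,-0.1],0],
  [1,[2.75,0,-0.11],0],
  [1,[2.75,0,-0.11],0],
  [1,[2.75,0,-0.11],0],
  [1,[2.75,0,-0.11],0],
])

```text
clock: 28.82
eef_pos: [579.2, -74.5, 53.0]
tcp_rot: [3.14, 0.0, -0.122]
contact_force: [-13.4, 1.9, 2.6]
opening: 0.621
```

```bash
python3 -c "
from h import *
tr()"
```

```text
TCP tray [71.43  1.21 53.04] F tray [-13.5   0.2   2.6] M [ 0.24  2.13 -0.02] rot [ 3.1402  0.     -0.1222] open 0.621
```

```bash
python3 -c "
from h import *
f=grab('wrist','w20');tr()
f=grab('scene'); cv2.imwrite('pics/s20.png',cv2.resize(f['color'][170:300,200:350,::-1],None,fx=5,fy=4.5,interpolation=2)); spots(f,'scene',['pin','pack_tail'])
f=grab('top'); cv2.imwrite('pics/t20.png',f['color'][:,:,::-1])
tr()"
```

```text
TCP tray [71.47  1.21 53.07] F tray [-12.5  -0.5   2.2] M [0.27 2.16 0.  ] rot [ 3.1402 -0.     -0.1222] open 0.618
scene pack_tail [267.3 240.4] 0.61 [509.8 -57.4  34. ]
TCP tray [71.47  1.22 53.07] F tray [-13.9   0.4   1.8] M [ 0.27  2.2  -0.03] rot [ 3.1402 -0.     -0.1222] open 0.617
```

View pics/w20.png

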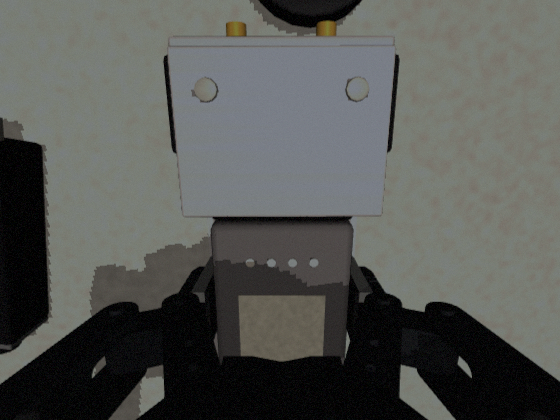

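View pics/s20.png

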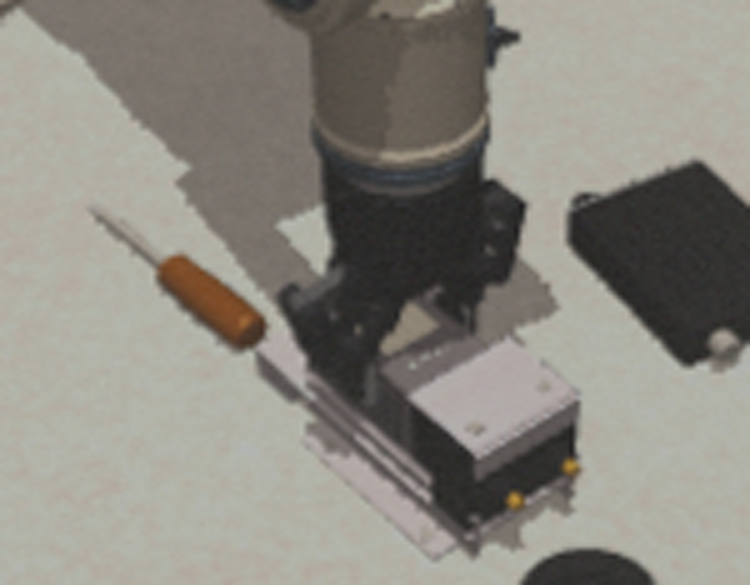

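View pics/t20.png

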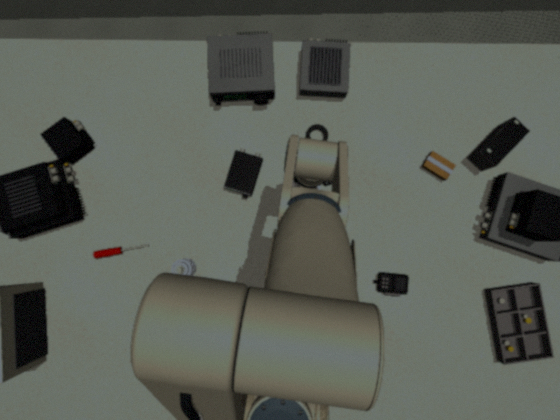

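```bash
python3 -c "
from h import *
tr(); print(r.sense()['clock']); print(r.sign_off())"
```

```text
TCP tray [71.47  1.22 53.07] F tray [-13.9   0.4   1.8] M [ 0.27  2.2  -0.03] rot [ 3.1402 -0.     -0.1222] open 0.617
29.075
the job is handed in; nothing more can be done
None
```

The pack is in the tray and held against the two contacts. The job was handed in at 29.1 s, with the gripper still pushing and the pin parked in the notch.

**Pin:** I drew it out of the bore, stood it in the notch about 57 mm from the bore and let it go. Pictures taken right after showed it upright with the bore empty. The gripper hid it from every camera in the final pictures, so that is the last check I have of it.

**Pack:** I laid it between the rails with its nose short of the lip, then slid it under. My first pushes loaded the nose onto the floor: at one point 27 N of push gained little travel because the tool tilted. I backed off, regripped the pack flat in the tray and pushed again.

**Last checks:**
- **Push:** it held at 12.5–13.9 N with the tool level, including up to about 3 N that may be floor friction.
- **Contact travel:** I estimate 5–6.5 mm, short of the 10 mm stop. The force and position readings agree only to about 1.5 mm, because the pack shifted about that far forward in the grip when I regripped it. I could not see the contacts directly.
- **Bore:** the pack's tail should be about 16–17 mm past its axis. The fingers are about 60 mm ahead of it.
- **Other things on the bench:** the top picture shows the ones in view unmoved. The arm covers the orange screwdriver there, but it looks undisturbed in the scene picture.

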